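# Set the bench magnifier's ratchet column four clicks higher

### The job

Bring the bench magnifier up to its working height: take the blue grip on top of its column, raise the column slowly by exactly four clicks of the red pawl, then lower it gently by hand until it rests on the pawl, and only then let go; never let it drop or force it down. After that swing the orange-tipped lock lever fully over to the other side and leave the other things on the bench where they are.

Things in the scene. Friction and masses are not known exactly. Their poses are not given: they have to be found in the camera images.
- stand: Fixed magnifier stand. Origin on the table under the column's axis, z up. Dark base plate 150 (x) x 220 (y) x 12 mm, its middle 20 mm to the -y side; grey upright sleeve at the origin, 40 mm across, top 80 mm above the table, in which the ratchet column slides. Lock lever on the -y side, lens over the +y side.
- column: Steel ratchet column with saw-tooth rings, blue grip, and lens on a white arm; slides only vertically. 0.35 to 0.65 kg, 0.8 N rubbing. Its notches are UNEVENLY spaced, 7.5 to 13 mm apart; it starts at rest on any of the four lowest, so four clicks may be 34 to 47 mm: count them. Letting go more than 1 mm above the pawl is a drop; over 0.12 m/s, or over 25 N on the pawl, is rough.
- lens (a point): Centre of the lens, 180 mm from the column on the stand's +y side, 40 mm lower than column_grip; white ring 130 mm across, glass within, 14 mm thick, rigid with the column by a 12 mm bar. A black collar 34 mm across lies right under the blue grip.
- column_grip (a point): Middle of the part of the blue grip to be held, on the column's axis: a square block 26 x 26 mm with sides along the stand's x and y, 40 mm high, its top 12 mm above this point and its foot 28 mm below. At the start it is 172 to 209 mm above the table.
- pawl_hinge (a point): Hinge of the red sprung pawl on the column's +x side, 86 mm up, 20 mm from the axis; the pawl's tip, 110 mm up, bears the column's ring. In raising, each ring wedges it aside: the pull grows by several N over about 6 mm, then falls away within 3 mm as it snaps under the ring (one click). The ring is then up to 3 mm above it; lowered, it takes the weight. The column cannot sink past it.
- lock (a joint): Lock lever angle in rad: near 0 (up to 0.15) at the start, leaning 0.5 rad to the stand's -x side; 1.0 is fully over, leaning 0.5 rad to the +x side, against its stop. It turns about an axis along the stand's y, 34 mm above the table, 98 mm to the -y side of the column, and stays where it is left (friction 0.06 N m, so about 1 N at the tip).
- lock_tip (a point): Centre of the orange ball (26 mm across) on the end of the lock lever, 75 mm from the lever's axis, about 100 mm above the table when the lever leans either way and 109 mm when upright.
- board: Bystander: green circuit board 85 x 105 x 6 mm with chips, lying under the lens; origin at its underside.
- dish: Bystander: small aluminium bowl 70 mm across, 22 mm high, beside the lever; origin at its underside.
- driver: Bystander: screwdriver, 160 mm, yellow handle, lying beyond the stand.
- meter: Bystander: grey multimeter 80 x 150 x 34 mm; origin at its underside.
- spool: Bystander: solder spool 60 mm across, 40 mm high; origin at its underside.
- flux: Bystander: small amber bottle 40 mm across, 100 mm high; origin at its underside.
- parts_tray: Bystander: blue parts tray 100 x 140 x 30 mm; origin at its underside.

How it is judged (in metres and radians):
On the way:
1. the column rests four notches above its start, let go, the lock lever not yet swung (((z of column_grip in the frame of stand between 0.212 and 0.2195 m and distance of column_grip from where it was at the start of the episode between 0.04 and 0.0475 m) or (z of column_grip in the frame of stand between 0.2205 and 0.228 m and distance of column_grip from where it was at the start of the episode between 0.0355 and 0.043 m) or (z of column_grip in the frame of stand between 0.2285 and 0.236 m and distance of column_grip from where it was at the start of the episode between 0.031 and 0.0385 m) or (z of column_grip in the frame of stand between 0.236 and 0.2435 m and distance of column_grip from where it was at the start of the episode between 0.0275 and 0.035 m)) and contact force between the fingers and column below 0.1 N and linear speed of column below 0.01 m/s and value of joint lock below 0.3 rad), for 0.2 s.
At the end, for the whole second after the job is handed in: The column rests on the pawl exactly four notches above where it began (not one more or less), let go and still; the lock lever is swung over (joint above 0.85 of 1.0 rad); nothing else on the bench is moving (((z of column_grip in the frame of stand between 0.212 and 0.2195 m and distance of column_grip from where it was at the start of the episode between 0.04 and 0.0475 m) or (z of column_grip in the frame of stand between 0.2205 and 0.228 m and distance of column_grip from where it was at the start of the episode between 0.0355 and 0.043 m) or (z of column_grip in the frame of stand between 0.2285 and 0.236 m and distance of column_grip from where it was at the start of the episode between 0.031 and 0.0385 m) or (z of column_grip in the frame of stand between 0.236 and 0.2435 m and distance of column_grip from where it was at the start of the episode between 0.0275 and 0.035 m)) and contact force between the fingers and column below 0.1 N and linear speed of column below 0.01 m/s and value of joint lock above 0.85 rad and linear speed of each of board, dish, driver, meter, spool, flux, parts_tray below 0.02 m/s); the robot touches nothing.
It fails at once if the column moved faster than 0.12 m/s: jerked or dropped (linear speed of column above 0.12 m/s).
It fails at once if more than 25 N between the column and the pawl of its stand: slammed or forced down (contact force between column and stand above 25 N).
It fails at once if a bystander pushed more than 20 mm away or tipped (distance of any of board, dish, driver, meter, spool, flux, parts_tray from where it was at the start of the episode above 0.02 m or angle between flux's own z axis and vertical above 0.5 rad).
It also fails if it takes over 67 s, if anything falls off the work surface, if the arm or the gripper's body presses on something with over 40 N, if the wrist force passes 120 N, or if a joint passes its speed limit or range.

### The arm

A 6-joint arm with a two-finger parallel gripper is mounted at the origin on the work surface. World frame = base frame: x ahead of the robot, y to its left, z up, the work surface at z = 0. Lengths are in mm, angles in rad, forces in N, time in s.
With the tool pointing down it reaches from about 275 to 750 mm from the base axis. Payload 10.2 kg.
Tool frame: the origin (TCP) lies at the very end of the fingers, on their centre line; the grasp point (between the pads) lies 19 mm behind it; z points along the fingers, x is the direction in which the jaws open and shut, and the axes are right-handed (so a half turn about z gives the same grasp; the last joint's range is limited). The gripper opens to 85 mm and grips with 20 to 120 N. Pads are 22 mm wide; open, the fingers measure 114 mm over their backs; the gripper's body (76 mm by 85 mm) begins 54 mm behind the grasp point. The pads swing forward as they close: fully open they stand 13 mm farther back than shut.
Start: joints at [-1.341, 0.313, 1.498, -0, 1.331, -0.223], TCP at [229.668, -472.105, 231.294] pointing down, gripper open.
Joint ranges: [-2.94, 2.94], [-0.97, 2.17], [0.19, 2.56], [-1.23, 4.37], [0.02, 3.11], [-2.88, 2.88]. Speed limits (rad/s): [2.39, 2.39, 3.01, 3.14, 3.14, 3.14].

### API

Orientations are given as [roll, pitch, yaw] about the fixed x, y, z axes, in that order (R = Rz(yaw) Ry(pitch) Rx(roll)).
In Python, from workcell import bot, grip, planner, imaging gives the robot as it stands. The module is installed in compiled form; this text tells all that it offers. Calls block until the motion is done:
- bot.move_to(position, orientation): joint-space move of the TCP to a pose.
- bot.movel(position, speed=150, ori=None, threshold=None): straight line of the TCP; ori=None keeps the orientation; speed is the mean speed in mm/s. With threshold (N) it stops when the force on the tool has changed by that much, and returns True; else False.
- bot.goto_joints(angles): joint-space move.
- grip(opening, strength=None): finger opening in mm; strength is the grip in N (None keeps the last); returns when the fingers have stopped.
- bot.wait(seconds).
- planner.solve_ik(position, orientation): joint angles nearest the present ones, or None.
- bot.get_obs(): the state.
- imaging.read_camera(name): name is "scene" or "top"; returns a dict with "frame" (400x640x3 uint8, red, green, blue), "range_z" (400x640 float32, mm along the optical axis (not along the pixel's ray), 0 where there is no reading), "fx", "fy", "cx", "cy" (pixels), "dist" ([k1, k2, p1, p2, k3] as OpenCV has them; the pictures are not rectified), "position" and "rotation" of the camera in the world. Camera axes: x right, y down, z forward; pixel columns grow to the right and rows downward; lengths in mm; the calibration is good to about 2 mm. A picture is of the moment at which its call begins.
A pose or a line that the arm cannot do raises bot.Unreachable and nothing moves.
- bot.close_job(): hands the job in, once; it reports no verdict.
The state is a dict: "t": time; "qpos": joint angles; "joint_velocities": joint speeds; "joint_torque": joint torques, N m; "tcp_pos": TCP position; "tcp_rot": TCP orientation; "wrist_force": force on the tool from outside, world axes, zero at the start; "ft_torque": the same for the moment, N m; "width": finger opening in mm.
Only numpy, scipy, OpenCV 4.12 (cv2) and the standard library are available. Lean on these libraries where they do the work, as an engineer would, in place of code of your own. Each camera call takes 0.05 s, during which the arm holds its last target.

## Working session

There is one attempt and no reset: what is moved stays moved. The work goes in short steps, each a Python script; the robot and the scene stay as the last script left them, time stands still between calls to the robot, and variables do not carry over. Pictures are saved under pics/ and viewed, and the job is handed in when it is done.

```bash
mkdir -p pics; ls
python3 - <<'E'
from workcell import bot, grip, planner, imaging
import cv2,numpy as np
for n in ["scene","top"]:
    c=imaging.read_camera(n)
    cv2.imwrite(f"pics/{n}0.png",c["frame"][:,:,::-1])
    print(n,{k:np.round(v,4).tolist() for k,v in c.items() if k not in("frame","range_z")}, (c["range_z"]>0).mean())
    np.savez(f"/tmp/{n}0.npz",**c)
print(bot.get_obs())
E
```

```text
pics
scene {'fx': 398.6497, 'fy': 398.6497, 'cx': 320.4749, 'cy': 205.2619, 'dist': [-0.098, 0.0, 0.0, 0.0, 0.0], 'position': [1149.9789, -709.38, 743.9622], 'rotation': [-2.1719, -0.0066, 0.6497]} 0.99430859375
top {'fx': 507.1166, 'fy': 507.1166, 'cx': 309.8673, 'cy': 202.0377, 'dist': [0.0501, 0.0, 0.0, 0.0, 0.0], 'position': [529.6661, 39.9436, 1673.8864], 'rotation': [-3.0813, -0.0137, -1.5658]} 0.9958515625
{'t': 0.1, 'qpos': array([-1.34141412e+00,  3.13402851e-01,  1.49835494e+00, -3.05535031e-05,
        1.33096971e+00, -2.23401363e-01]), 'joint_velocities': array([-4.89828537e-04, -4.32968141e-04, -1.26303773e-03,  1.21317069e-05,
        5.61989718e-04, -4.78036704e-04]), 'joint_torque': array([ 3.29586714e-03, -4.12897468e+01, -2.60141498e+01, -2.14066563e-04,
        2.95606675e-03, -2.90946808e-06]), 'tcp_pos': array([ 229.60172014, -471.88520509,  230.79011228]), 'tcp_rot': array([-3.14137016e+00,  1.11322306e-03, -1.11800535e+00]), 'wrist_force': array([-0.04759585, -0.43001527, -0.28194085]), 'ft_torque': array([ 0.0258182 , -0.03042867, -0.00312891]), 'width': 85.7691326599618}
```

View pics/scene0.png

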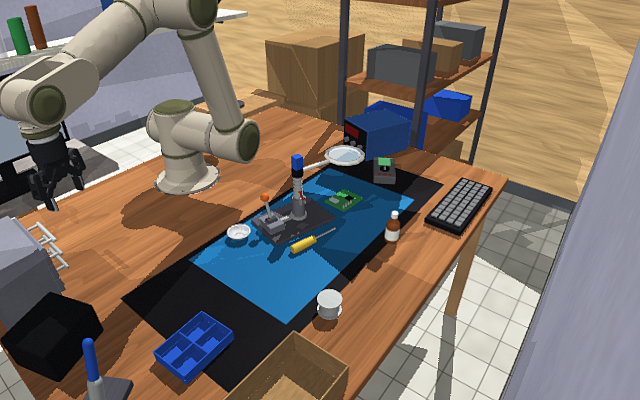

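View pics/top0.png

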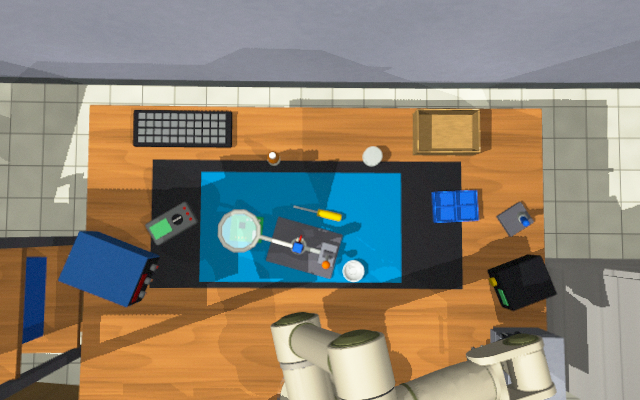

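The scene view shows the blue grip at about (297,161), the lens at (345,156) and the orange ball at (264,197). In the top view the grip is at (298,244), the lens at (239,230), the ball at (325,265) and the dish at (353,271). Next I turn these pixels into positions.

```bash
cat > h.py <<'E'
import numpy as np,cv2
from scipy.spatial.transform import Rotation as R
def load(n):
    return dict(np.load(n))
def ray(c,uv):
    K=np.array([[c["fx"],0,c["cx"]],[0,c["fy"],c["cy"]],[0,0,1.]])
    p=cv2.undistortPoints(np.array(uv,float).reshape(-1,1,2),K,np.array(c["dist"],float)).reshape(-1,2)
    d=np.c_[p,np.ones(len(p))]
    Rm=np.array(c["rotation"])
    Rm=Rm if Rm.shape==(3,3) else R.from_euler("xyz",Rm).as_matrix()
    return np.array(c["position"]),d@Rm.T     # per unit depth
def pts(c,mask):
    v,u=np.nonzero(mask&(c["range_z"]>0))
    o,d=ray(c,np.c_[u,v]); return o+d*c["range_z"][v,u][:,None]
def onplane(c,uv,z):
    o,d=ray(c,uv); return o+d*((z-o[2])/d[:,2])[:,None]
def two(c1,uv1,c2,uv2):
    o1,d1=ray(c1,uv1);o2,d2=ray(c2,uv2);d1=d1[0]/np.linalg.norm(d1);d2=d2[0]/np.linalg.norm(d2)
    s=np.linalg.lstsq(np.c_[d1,-d2],o2-o1,rcond=None)[0]
    a=o1+s[0]*d1;b=o2+s[1]*d2
    return (a+b)/2,np.linalg.norm(a-b)
def mask(c,lo,hi,box):
    h=cv2.cvtColor(np.ascontiguousarray(c["frame"]),cv2.COLOR_RGB2HSV)
    m=cv2.inRange(h,lo,hi)>0
    b=np.zeros_like(m);x0,y0,x1,y1=box;b[y0:y1,x0:x1]=1
    return m&b
E
python3 - <<'E'
from h import *
s=load("/tmp/scene0.npz");t=load("/tmp/top0.npz")
h=lambda c,u,v:cv2.cvtColor(np.ascontiguousarray(c["frame"]),cv2.COLOR_RGB2HSV)[v,u]
print(h(s,297,161),h(s,264,197),h(t,298,244),h(t,325,265))
for n,c,x0,y0,x1,y1 in[("s",s,220,130,400,270),("t",t,200,190,380,300)]:
    im=cv2.resize(c["frame"][y0:y1,x0:x1,::-1],None,fx=4.4,fy=4.4,interpolation=cv2.INTER_NEAREST);cv2.imwrite(f"pics/z{n}0.png",im)
for nm,lo,hi,bs,bt in [("grip",(105,150,60),(125,255,255),(285,145,310,180),(285,230,312,258)),("orange",(3,150,100),(18,255,255),(250,185,278,212),(312,253,338,278))]:
    ms=mask(s,lo,hi,bs);mt=mask(t,lo,hi,bt)
    for k,c,m in(("s",s,ms),("t",t,mt)):
        P=pts(c,m);v,u=np.nonzero(m);print(nm,k,m.sum(),u.mean().round(1),v.mean().round(1),(u.min(),u.max(),v.min(),v.max()),np.percentile(P,[2,50,98],axis=0).round(1).tolist())
E
```

```text
[111 207 118] [ 10 196 187] [107 219 236] [ 18 255 254]
grip s 163 296.8 161.9 (np.int64(291), np.int64(302), np.int64(154), np.int64(170)) [[473.0, 41.9, 183.6], [494.2, 49.3, 205.3], [501.5, 65.5, 221.3]]
grip t 84 297.4 247.2 (np.int64(293), np.int64(302), np.int64(243), np.int64(252)) [[474.5, 42.3, 176.8], [488.6, 56.5, 218.4], [500.1, 68.1, 225.7]]
orange s 156 265.0 195.2 (np.int64(250), np.int64(277), np.int64(185), np.int64(211)) [[255.7, -41.2, -2.9], [341.3, 51.0, 1.0], [443.0, 153.4, 114.7]]
orange t 52 325.5 264.5 (np.int64(322), np.int64(329), np.int64(261), np.int64(268)) [[421.9, -40.9, 98.0], [432.8, -29.8, 111.0], [443.0, -19.1, 119.3]]
```

```bash
ls pics
```

```text
scene0.png
top0.png
zs0.png
zt0.png
```

View pics/zs0.png

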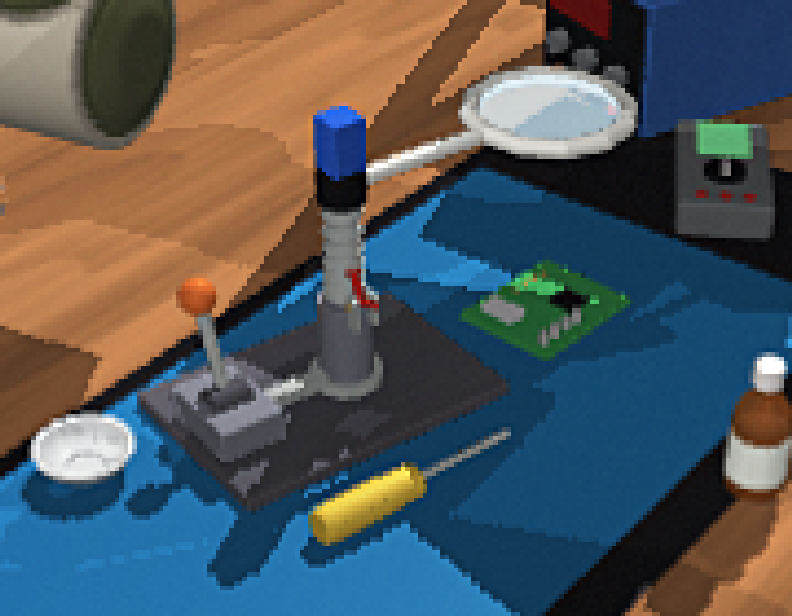

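View pics/zt0.png

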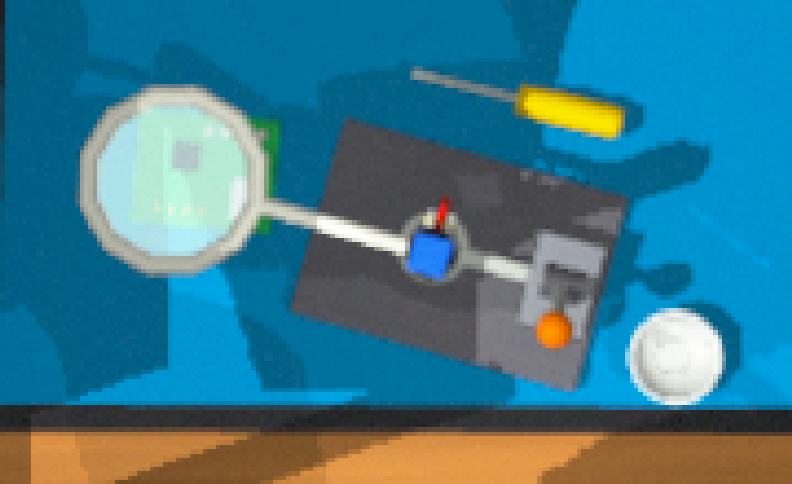

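Run:
```python
from h import *
s=load("/tmp/scene0.npz");t=load("/tmp/top0.npz")
# table bias check
for nm,c,b in(("t",t,(380,180,400,280)),("s",s,(230,255,260,280))):
    m=np.zeros((400,640),bool);m[b[1]:b[3],b[0]:b[2]]=1;print(nm,"mat z",np.median(pts(c,m)[:,2]))
m=mask(t,(105,150,200),(125,255,255),(285,230,312,258));P=pts(t,m);v,u=np.nonzero(m);print(m.sum(),u.mean(),v.mean(),np.median(P,0),P[:,2].round().astype(int).tolist())
g=onplane(t,[(u.mean(),v.mean())],221)[0];print("grip top centre",g)
# scene: top face of grip
m=mask(s,(105,150,60),(125,255,255),(285,145,310,180));V=s["frame"].max(2);print(V[154:172,290:303])
# lens ring: white
for nm,c,b in(("t",t,(210,200,268,262)),):
    h=cv2.cvtColor(np.ascontiguousarray(c["frame"]),cv2.COLOR_RGB2HSV)
    P=pts(c,np.pad(np.ones((b[3]-b[1],b[2]-b[0]),bool),((b[1],400-b[3]),(b[0],640-b[2]))));
    Q=P[(P[:,2]>120)&(P[:,2]<210)];print(len(Q),np.percentile(Q,[1,50,99],axis=0).round(1).tolist())
    (cx,cy),r=cv2.minEnclosingCircle(Q[Q[:,1]>Q[:,1].max()-140][:,:2].astype(np.float32));print("lens circ",cx,cy,r)
# orange
for c,b in((s,(258,190,271,205)),(t,(318,258,332,272))):
    m=mask(c,(3,190,120),(20,255,255),b);P=pts(c,m);v,u=np.nonzero(m);print(m.sum(),u.mean(),v.mean(),np.median(P,0))
a=[]
for c,b in((s,(258,190,271,205)),(t,(318,258,332,272))):
    m=mask(c,(3,190,120),(20,255,255),b);v,u=np.nonzero(m);a.append(((u.min()+u.max())/2,(v.min()+v.max())/2))
print("orange two",a,two(s,[a[0]],t,[a[1]]))
# baseplate corners from crop: top-left(345,118) tr(628,198) br(575,390) bl(292,312)
C=np.array([(345,118),(628,198),(575,390),(292,312)])/4.4+[200,190]-0.5
W=onplane(t,C,12);print(W.round(1),"mid",W.mean(0))
ex=(W[0]+W[1]-W[2]-W[3]);ey=(W[0]+W[3]-W[1]-W[2]);print("yaw ex",np.arctan2(ex[1],ex[0]),"ey",np.arctan2(-ey[0],ey[1]),np.linalg.norm(ex)/2,np.linalg.norm(ey)/2)
```

```text
t mat z 1.0505100130708342
s mat z 1.8877101569007095
69 297.0 247.56521739130434 [486.01530517  56.55475796 219.27682577] [220, 217, 217, 220, 218, 221, 219, 224, 211, 217, 225, 217, 222, 214, 223, 215, 216, 215, 221, 221, 224, 222, 218, 220, 216, 213, 218, 221, 217, 214, 219, 218, 218, 218, 216, 219, 219, 211, 223, 215, 223, 221, 222, 218, 223, 225, 220, 218, 218, 225, 219, 225, 227, 221, 221, 217, 217, 218, 220, 223, 222, 223, 220, 222, 222, 226, 219, 221, 218]
grip top centre [487.16951315  56.55190068 221.        ]
[[183 188 183 188 187 176 169 255 255 150 204 206 199]
 [190 189 177 173 255 247 241 239 240 251 211 189 192]
 [203 168 240 251 241 235 232 233 236 240 249 255 148]
 [214 160 154 191 237 237 236 235 242 241 200 151 140]
 [220 122 138 136 172 223 237 208 165 129 106 111 128]
 [215 124 143 139 136 154 145 109 106 114 117 119 134]
 [211 132 146 142 143 147 120 116 118 117 119 122 137]
 [209 130 143 140 141 148 125 118 120 120 118 121 137]
 [202 125 144 143 143 149 125 120 121 121 120 120 140]
 [203 119 143 143 143 150 127 121 120 119 119 121 137]
 [208 109 144 139 144 14
[... 411 characters left out ...]
  0]]
1486 [[474.9, 154.5, 162.9], [533.5, 228.7, 171.3], [592.8, 287.9, 179.6]]
lens circ 530.8096923828125 221.0301513671875 73.26351165771484
48 264.2083333333333 196.89583333333334 [436.94382372 -34.92627366 107.74177287]
46 325.45652173913044 264.45652173913044 [432.76030826 -29.75931147 112.32753191]
orange two [(np.float64(264.5), np.float64(196.5)), (np.float64(325.5), np.float64(264.5))] (array([432.63982686, -29.82184397, 105.31563276]), np.float64(0.7851768093284718))
[[582.7 122.1  12. ]
 [524.3 -88.7  12. ]
 [382.6 -49.6  12. ]
 [439.  159.9  12. ]] mid [482.16738601  35.92018736  12.        ]
yaw ex -0.2633558549411695 ey -0.2665258993934721 147.7751724580849 217.88100425392574
```

Grip axis is at about (487, 56) and the stand yaw is about -0.265. The grip top reads about 219 mm, so column_grip starts at about 207. I'll approach with the jaws along the stand's x.

Run:
```python
from workcell import bot, grip, planner, imaging
import numpy as np
import math
O=[math.pi,0,-0.265]
bot.move_to([487,56,300],O)
o=bot.get_obs();print(o["t"],o["qpos"].round(2),o["tcp_pos"],o["wrist_force"])
r=bot.movel([487,56,230],speed=120)
r=bot.movel([487,56,189],speed=60,threshold=6)
o=bot.get_obs();print(r,o["t"],o["tcp_pos"],o["tcp_rot"],o["wrist_force"],o["ft_torque"])
import cv2
c=imaging.read_camera("scene");cv2.imwrite("pics/a1.png",cv2.resize(c["frame"][80:280,180:440,::-1],None,fx=3,fy=3))
```

```text
2.225 [-0.13  0.19  1.47 -0.    1.48  0.14] [487.11124294  55.32814963 299.83303191] [-0.18295131  0.41174213 -0.0115408 ]
False 3.7917 [487.20068122  55.98450692 189.29225297] [-3.14148834e+00 -6.29044759e-04 -2.64989350e-01] [ 0.46779119 -0.20847069  0.03293721] [-0.02030161 -0.05010659  0.01922763]
```

View pics/a1.png

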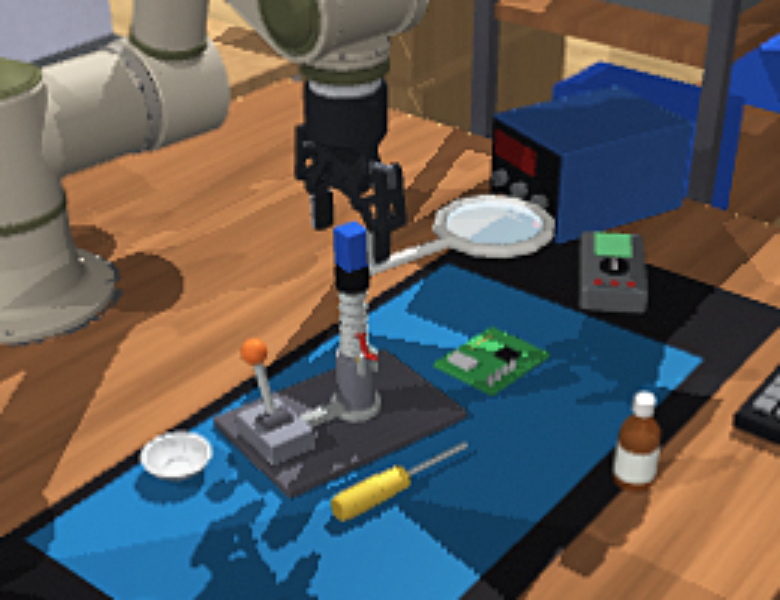

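The fingers straddle the grip: tips at about (378,258) and (322,228) in the crop, centred on the blue block at (350,245). Now I close gently.

Run:
```python
from workcell import bot, grip, planner, imaging
def s(): 
    o=bot.get_obs();print(round(o["t"],2),o["tcp_pos"].round(2),o["wrist_force"].round(2),o["ft_torque"].round(3),round(o["width"],2))
grip(36,20);s()
grip(20,20);s()
bot.wait(.2);s()
import cv2
c=imaging.read_camera("scene");cv2.imwrite("pics/a2.png",cv2.resize(c["frame"][100:250,220:400,::-1],None,fx=4,fy=4))
```

```text
4.38 [487.    56.01 189.03] [0.41 0.47 0.3 ] [ 0.011 -0.014 -0.013] 35.75
4.61 [486.92  56.02 189.03] [-0.67 -0.23  1.2 ] [ 0.056  0.096 -0.109] 25.68
4.81 [486.94  56.02 189.05] [-1.    0.46  1.04] [ 0.068  0.257 -0.161] 25.45
```

View pics/a2.png

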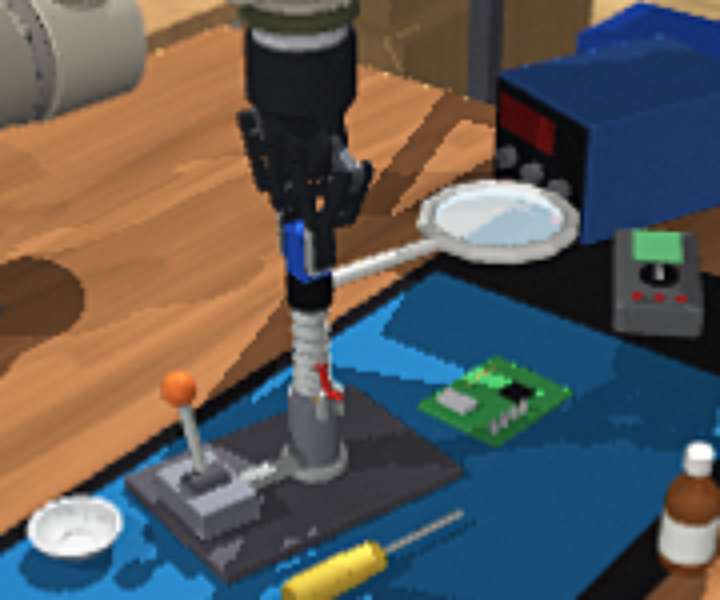

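The pads hold the blue block at crop (300,245), with the collar and bar clear below. Now I firm the grip and raise in small steps, logging the force.

```bash
cat > up.py <<'E'
from workcell import bot
import sys,numpy as np
def run(dz,step,speed,log="/tmp/log.txt"):
    o=bot.get_obs();f=open(log,"a")
    z0=float(open("/tmp/zc.txt").read())
    n=int(round(abs(dz)/step));sg=np.sign(dz)
    for i in range(n):
        z0+=sg*step
        bot.movel([487,56,z0],speed=speed)
        o=bot.get_obs()
        l="%.2f cmd %.2f z %.2f F %.2f %.2f %.2f w %.2f"%(o["t"],z0,o["tcp_pos"][2],*o["wrist_force"],o["width"])
        print(l);f.write(l+"\n")
        open("/tmp/zc.txt","w").write(str(z0))
        if abs(o["wrist_force"][2])>30: print("STOP");break
E
echo 189 > /tmp/zc.txt
python3 - <<'E'
from workcell import grip,bot
grip(20,50);o=bot.get_obs();print(o["wrist_force"],o["width"],o["tcp_pos"],o["t"])
from up import run
run(6,0.5,8)
E
```

```text
[-3.39194342  0.73685535  3.11166366] 25.21883619331552 [486.94094422  56.02524818 189.07440336] 5.075
5.33 cmd 189.50 z 189.23 F -1.16 0.25 -1.71 w 24.87
5.58 cmd 190.00 z 189.65 F 0.86 0.33 -4.94 w 25.33
5.83 cmd 190.50 z 190.39 F -0.13 -0.31 -5.58 w 25.11
6.08 cmd 191.00 z 190.92 F 0.11 0.74 -6.52 w 25.10
6.33 cmd 191.50 z 191.33 F 0.73 1.13 -8.15 w 24.98
6.58 cmd 192.00 z 191.89 F -0.29 0.92 -8.04 w 25.43
6.83 cmd 192.50 z 192.50 F -0.29 0.67 -8.17 w 25.36
7.08 cmd 193.00 z 193.03 F -1.05 1.00 -7.01 w 25.26
7.33 cmd 193.50 z 193.52 F -0.55 0.85 -8.59 w 25.00
7.58 cmd 194.00 z 194.01 F -2.18 1.04 -8.69 w 25.41
7.83 cmd 194.50 z 194.52 F -2.14 0.73 -9.46 w 25.35
8.07 cmd 195.00 z 195.02 F -2.02 0.71 -8.95 w 25.34
```

Run:
```python
from up import run
run(14,0.5,8)
```

```text
8.32 cmd 195.50 z 195.52 F -2.38 1.16 -8.97 w 24.73
8.57 cmd 196.00 z 196.08 F -2.21 1.42 -8.17 w 24.98
8.82 cmd 196.50 z 196.65 F -3.92 1.56 -7.95 w 25.10
9.07 cmd 197.00 z 197.18 F -3.27 1.79 -6.92 w 25.45
9.32 cmd 197.50 z 197.75 F -5.26 1.40 -5.30 w 25.19
9.57 cmd 198.00 z 198.40 F -5.82 2.07 -4.00 w 25.34
9.82 cmd 198.50 z 199.15 F -7.03 0.96 -1.38 w 25.31
10.07 cmd 199.00 z 199.47 F -5.53 1.42 -3.68 w 25.18
10.32 cmd 199.50 z 199.71 F -6.09 1.67 -5.84 w 25.12
10.57 cmd 200.00 z 200.00 F -4.65 1.88 -7.50 w 25.24
10.82 cmd 200.50 z 200.48 F -3.82 1.50 -7.01 w 25.22
11.07 cmd 201.00 z 200.99 F -5.13 2.95 -8.10 w 25.01
11.32 cmd 201.50 z 201.53 F -5.02 1.27 -7.93 w 25.24
11.57 cmd 202.00 z 202.04 F -4.75 1.26 -8.73 w 25.10
11.82 cmd 202.50 z 202.53 F -4.44 1.34 -8.85 w 25.46
12.07 cmd 203.00 z 203.06 F -4.96 1.47 -8.84 w 25.08
12.32 cmd 203.50 z 203.54 F -3.97 0.85 -8.79 w 25.37
12.57 cmd 204.00 z 204.06 F -4.10 1.98 -9.81 w 25.53
12.82 cmd 204.50 z 204.59 F -4.44 1.20 -8.93 w 25.90
13.07 cmd 205.00 z 205.21 F -6.04 1.42 -7.67 w 25.33
13.32 cmd 205.50 z 205.92 F -6.06 1.63 -7.30 w 25.35
13.57 cmd 206.00 z 206.64 F -6.75 1.26 -4.47 w 25.15
13.82 cmd 206.50 z 207.62 F -9.35 1.43 0.14 w 25.36
14.07 cmd 207.00 z 207.88 F -7.20 1.87 -3.83 w 25.03
14.32 cmd 207.50 z 208.08 F -6.80 2.22 -5.50 w 25.05
14.57 cmd 208.00 z 208.38 F -5.79 1.10 -7.27 w 25.05
14.82 cmd 208.50 z 208.81 F -6.00 0.91 -7.16 w 25.38
15.07 cmd 209.00 z 209.27 F -5.83 1.05 -7.81 w 25.24
```

Click 1 came at about 199 mm and click 2 at about 207.5, both as sharp drops in the pull. I keep going.

Run:
```python
from up import run
run(10.5,0.5,8)
```

```text
15.32 cmd 209.50 z 209.76 F -5.55 1.19 -8.24 w 25.04
15.57 cmd 210.00 z 210.23 F -4.88 2.06 -9.33 w 25.17
15.82 cmd 210.50 z 210.68 F -5.76 1.15 -9.09 w 25.10
16.07 cmd 211.00 z 211.16 F -5.34 1.60 -8.40 w 25.00
16.32 cmd 211.50 z 211.61 F -5.13 1.59 -8.97 w 25.32
16.57 cmd 212.00 z 212.10 F -4.59 0.82 -9.89 w 25.28
16.82 cmd 212.50 z 212.64 F -5.82 1.36 -8.69 w 25.37
17.07 cmd 213.00 z 213.26 F -6.30 1.18 -8.70 w 25.13
17.32 cmd 213.50 z 213.91 F -6.55 1.70 -6.78 w 25.28
17.57 cmd 214.00 z 214.70 F -8.51 1.17 -4.02 w 25.13
17.82 cmd 214.50 z 215.63 F -9.43 0.82 0.00 w 25.49
18.07 cmd 215.00 z 215.99 F -7.72 2.17 -2.92 w 25.35
18.32 cmd 215.50 z 216.13 F -6.46 1.48 -5.97 w 25.21
18.57 cmd 216.00 z 216.41 F -6.85 1.91 -7.70 w 25.36
18.82 cmd 216.50 z 216.81 F -5.83 2.14 -7.43 w 25.33
19.07 cmd 217.00 z 217.29 F -5.38 2.06 -9.18 w 25.00
19.32 cmd 217.50 z 217.73 F -5.08 1.51 -8.47 w 25.12
19.57 cmd 218.00 z 218.22 F -5.58 0.59 -9.57 w 25.25
19.82 cmd 218.50 z 218.67 F -4.20 2.20 -8.88 w 25.70
20.07 cmd 219.00 z 219.16 F -4.48 1.68 -9.41 w 25.17
20.32 cmd 219.50 z 219.61 F -5.45 0.91 -9.71 w 25.28
```

Click 3 came at about 215.6. Now I raise until the fourth snap is detected.

```bash
python3 - <<'E'
from up import run
run(4.5,0.5,8)
E
tail -1 /tmp/log.txt
```

```text
20.57 cmd 220.00 z 220.17 F -4.98 1.48 -9.56 w 25.84
20.82 cmd 220.50 z 220.75 F -5.50 1.57 -7.35 w 25.46
21.07 cmd 221.00 z 221.42 F -6.68 1.34 -6.13 w 25.34
21.32 cmd 221.50 z 222.22 F -7.12 1.27 -2.84 w 25.04
21.57 cmd 222.00 z 223.17 F -9.19 2.07 0.07 w 25.31
21.82 cmd 222.50 z 223.49 F -8.41 1.05 -1.94 w 25.35
22.07 cmd 223.00 z 223.63 F -7.25 1.67 -6.68 w 25.17
22.32 cmd 223.50 z 223.93 F -5.45 2.35 -7.86 w 24.99
22.57 cmd 224.00 z 224.32 F -6.44 2.21 -8.29 w 25.09
22.57 cmd 224.00 z 224.32 F -6.44 2.21 -8.29 w 25.09
```

Click 4 came at about 223.3. Now I lower gently until the pawl takes the weight.

Run:
```python
from workcell import bot
z=float(open("/tmp/zc.txt").read())
while z>217.5:
    z-=0.35
    bot.movel([487,56,z],speed=6)
    o=bot.get_obs();F=o["wrist_force"]
    print("%.2f cmd %.2f z %.2f"%(o["t"],z,o["tcp_pos"][2]),F.round(2),round(o["width"],2))
    if F[2]>0.5: break
open("/tmp/zc.txt","w").write(str(z))
```

```text
22.82 cmd 223.65 z 224.16 [-7.58  2.05 -6.4 ] 25.25
23.07 cmd 223.30 z 223.90 [-7.33  1.79 -5.25] 25.33
23.32 cmd 222.95 z 223.61 [-7.53  2.07 -5.27] 25.15
23.57 cmd 222.60 z 223.46 [-7.85  0.87 -3.13] 25.18
23.82 cmd 222.25 z 223.34 [-8.28  1.8  -2.2 ] 24.73
24.07 cmd 221.90 z 223.29 [-9.02  1.97  0.32] 25.26
24.32 cmd 221.55 z 223.21 [-9.93  2.16  2.64] 25.22
```

Four clicks are counted, and a support appears at about z=223.4. Before letting go I check the rise with the camera, since pad creep could mislead the TCP reading.

```bash
cat > lens.py <<'E'
from h import *
def proj(c,P):
    Rm=np.array(c["rotation"]);Rm=Rm if Rm.shape==(3,3) else R.from_euler("xyz",Rm).as_matrix()
    K=np.array([[c["fx"],0,c["cx"]],[0,c["fy"],c["cy"]],[0,0,1.]])
    q,_=cv2.projectPoints(np.array(P,float).reshape(-1,1,3),Rm.T,-Rm.T@np.array(c["position"]),K,np.array(c["dist"],float));return q.reshape(-1,2)
def fit(c,lenz0=165):
    # depth points in the lens disc area: height of ring by top/scene depth
    out=[]
    P=pts(c,np.ones((400,640),bool))
    ax=np.array([487,56.]);ey=np.array([.262,.965]);lc=ax+180*ey
    r=np.hypot(P[:,0]-lc[0],P[:,1]-lc[1])
    m=(r<68)&(r>50)&(P[:,2]>130)&(P[:,2]<240)
    m2=(r<48)&(P[:,2]>130)&(P[:,2]<240)
    return m.sum(),np.median(P[m,2]),P[m,2].mean(),m2.sum(),np.median(P[m2,2]) if m2.any() else None,P[m][:,:2].mean(0)
E
python3 - <<'E'
from lens import *
from workcell import imaging,bot
for n in("scene","top"):
    c=imaging.read_camera(n);np.savez(f"/tmp/{n}1.npz",**c)
    print(n,"before",fit(load(f"/tmp/{n}0.npz")));print(n,"after",fit(c))
    cv2.imwrite(f"pics/{n}_b.png",cv2.resize(c["frame"][100:250,220:400,::-1] if n=="scene" else c["frame"][190:300,200:380,::-1],None,fx=4,fy=4))
print(bot.get_obs()["wrist_force"],bot.get_obs()["tcp_pos"])
E
```

```text
scene before (np.int64(333), np.float64(172.7497985819747), np.float64(171.80296990980446), np.int64(332), np.float64(170.8105533499949), array([543.15337878, 217.31164083]))
scene after (np.int64(344), np.float64(206.94065635101248), np.float64(205.85367698802463), np.int64(329), np.float64(205.00253168038557), array([543.8705611 , 217.97725724]))
top before (np.int64(555), np.float64(173.08900854198305), np.float64(173.0229555869605), np.int64(828), np.float64(170.2411094383965), array([533.67632833, 229.38325444]))
top after (np.int64(573), np.float64(207.1310668934343), np.float64(207.1021526687362), np.int64(866), np.float64(204.32615145659224), array([534.18992968, 229.44537526]))
[-10.46753681   1.61238369   2.0982456 ] [487.00287534  56.0004693  223.20750228]
```

View pics/scene_b.png

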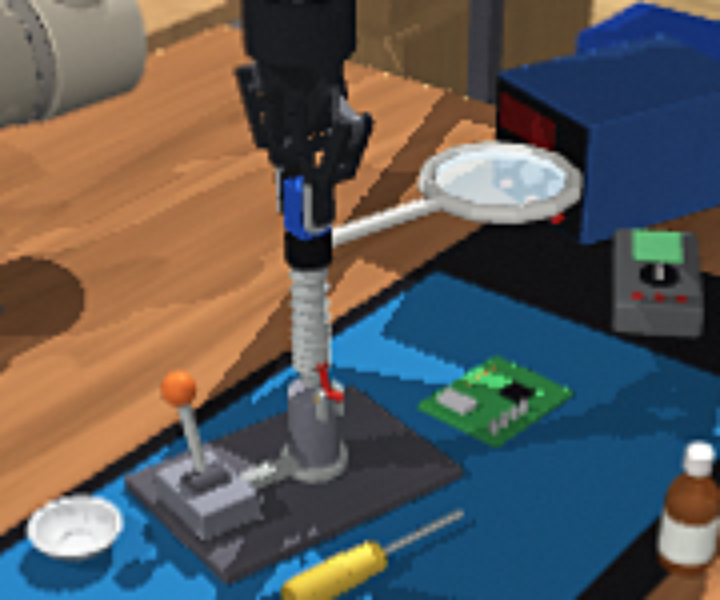

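Depth in both views gives a rise of 34.1 mm, the same as the TCP, so the pads did not slip. It also agrees with four notches from about 205.5 to about 239.7. I relieve the sideways load, then release gently.

Run:
```python
from workcell import bot,grip
def s():
    o=bot.get_obs();F=o["wrist_force"];print(round(o["t"],2),o["tcp_pos"].round(2),F.round(2),round(o["width"],2));return F
x=487;z=float(open("/tmp/zc.txt").read());y=56
for i in range(6):
    F=s()
    if abs(F[0])<2: break
    x-=0.35
    bot.movel([x,y,z],speed=8)
F=s()
grip(20,20);s()
grip(30,20);s()
bot.wait(.3);s()
open("/tmp/x.txt","w").write(str(x))
```

```text
24.43 [487.    56.   223.21] [-10.47   1.61   2.1 ] 25.24
24.68 [487.    56.02 223.28] [-7.72  2.45  2.8 ] 25.08
24.93 [486.98  56.01 223.3 ] [-4.97  1.84  2.66] 25.25
25.18 [486.94  56.02 223.13] [-2.31  3.24  6.95] 25.35
25.43 [486.95  56.   223.13] [0.32 4.19 6.94] 25.0
25.43 [486.95  56.   223.13] [0.32 4.19 6.94] 25.0
25.64 [486.93  56.01 223.14] [0.45 2.72 5.96] 25.19
25.87 [486.2   55.69 221.93] [-0.34 -0.1  -0.22] 30.11
26.17 [485.67  55.94 221.53] [-0.01  0.06  0.  ] 30.21
```

Run:
```python
from workcell import bot,grip,imaging
from lens import *
o=bot.get_obs();p=o["tcp_pos"]
grip(70)
bot.movel([486.5,56,224],speed=40)
bot.movel([486.5,56,330],speed=120)
o=bot.get_obs();print(o["t"],o["wrist_force"])
for n in("scene","top"):
    c=imaging.read_camera(n);print(n,fit(c))
    if n=="scene": cv2.imwrite("pics/c1.png",cv2.resize(c["frame"][100:250,220:400,::-1],None,fx=4,fy=4))
t=load("/tmp/top0.npz");print("dish",onplane(t,[(675/4.4+200-.5,357/4.4+190-.5)],22))
```

```text
27.9167 [ 0.1607149  -0.39532919  0.26132868]
scene (np.int64(342), np.float64(206.83375713568444), np.float64(205.8808813426969), np.int64(322), np.float64(205.0985066614066), array([543.94035122, 217.44238435]))
top (np.int64(573), np.float64(207.16757634655755), np.float64(207.07170857700936), np.int64(866), np.float64(204.29551895118198), array([534.4108887 , 229.53710566]))
dish [[ 407.89818512 -122.61607865   22.        ]]
```

View pics/c1.png

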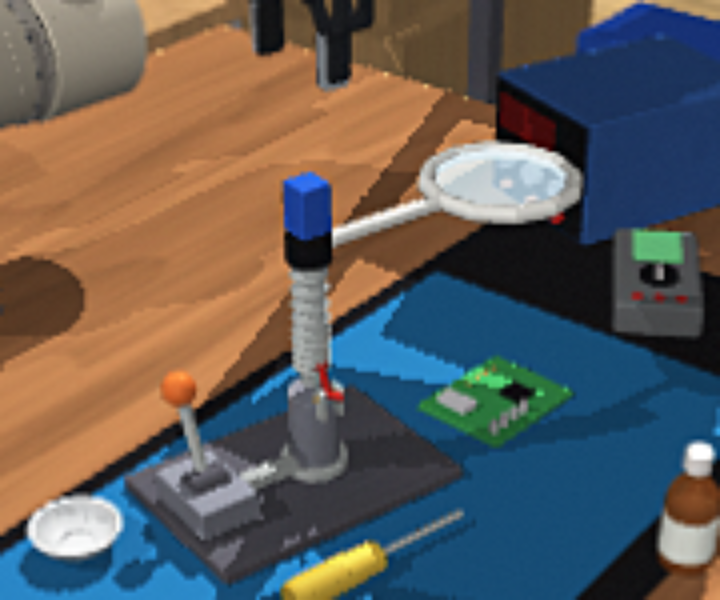

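The column stands free, with its grip at crop (308,205) and the lens height unchanged at +34.1 mm, so it did not drop. Next is the lever.

Run:
```python
from workcell import bot,grip,imaging
import numpy as np,math,cv2
ex=np.array([math.cos(-.265),math.sin(-.265)]);ey=np.array([-ex[1],ex[0]])
ax=np.array([487,56.])-98*ey
O=[math.pi,0,-.265]
P=lambda sx,z:[*(ax+sx*ex),z]
print(P(-75,0),P(8,0))
grip(0)
bot.movel([440,20,330],speed=150)
bot.move_to(P(-78,260),O)
bot.movel(P(-78,90),speed=120,threshold=8)
o=bot.get_obs();print(o["t"],o["tcp_pos"],o["wrist_force"])
for sx in(-50,-20,0,6):
    r=bot.movel(P(sx,90),speed=45,threshold=6)
    o=bot.get_obs();print(sx,r,round(o["t"],2),((o["tcp_pos"][:2]-ax)@ex).round(1),o["wrist_force"].round(2))
    if r and sx>0:break
c=imaging.read_camera("scene");cv2.imwrite("pics/d1.png",cv2.resize(c["frame"][100:250,220:400,::-1],None,fx=4,fy=4))
```

```text
[np.float64(388.9509541552468), np.float64(-18.93586997515603), 0] [np.float64(469.05363172839725), np.float64(-40.674339231566556), 0]
31.2667 [386.35652703 -18.23026739  90.41447962] [-0.91753597 -0.38653607 -0.29685   ]
-50 False 32.04 -50.1 [-0.24 -0.76 -0.24]
-20 False 32.86 -20.1 [-0.02  0.17  0.95]
0 False 33.45 0.1 [-0.29  0.64  0.25]
6 False 33.73 6.3 [ 0.22  0.16 -0.09]
```

View pics/d1.png

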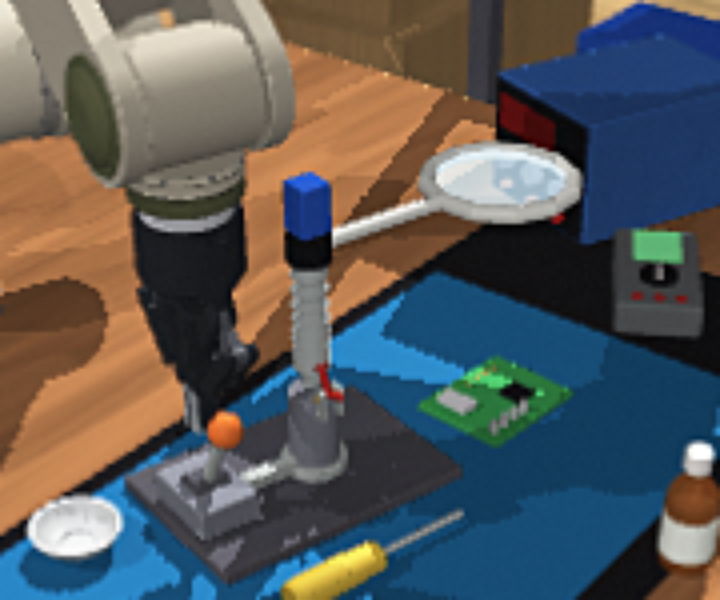

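The lever has gone past upright, with the ball at crop (225,430) ahead of the fingers. I keep pushing until I feel the stop.

Run:
```python
from workcell import bot,grip,imaging
import numpy as np,math,cv2
ex=np.array([math.cos(-.265),math.sin(-.265)]);ey=np.array([-ex[1],ex[0]])
ax=np.array([487,56.])-98*ey
P=lambda sx,z:[*(ax+sx*ex),z]
for sx in(10,14,18,22,26,30):
    r=bot.movel(P(sx,90),speed=20,threshold=5)
    o=bot.get_obs();print(sx,r,round(o["t"],2),((o["tcp_pos"][:2]-ax)@ex).round(1),(o["wrist_force"][:2]@ex).round(2),o["wrist_force"].round(2))
    if r or o["wrist_force"][:2]@ex<-4:break
c=imaging.read_camera("scene");cv2.imwrite("pics/d2.png",cv2.resize(c["frame"][100:250,220:400,::-1],None,fx=4,fy=4))
```

```text
10 True 34.08 9.1 -0.98 [-1.    0.04  1.38]
```

View pics/d2.png

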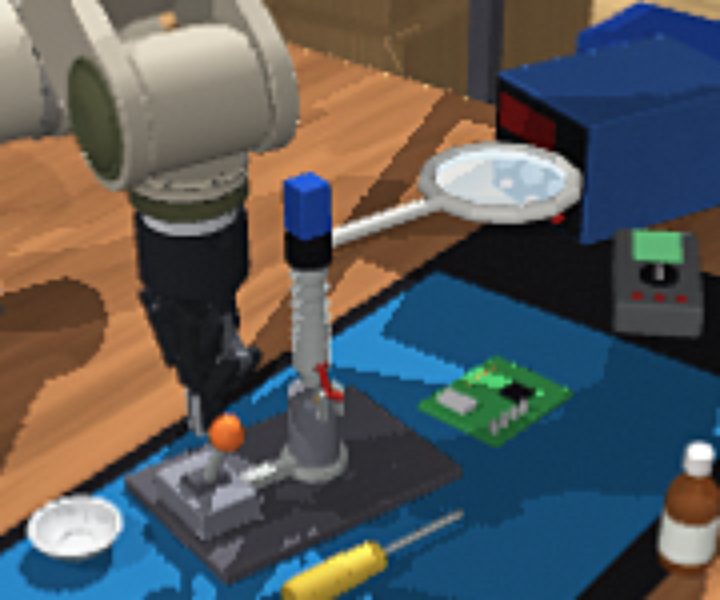

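Run:
```python
from workcell import bot,grip,imaging
import numpy as np,math,cv2
from h import *
ex=np.array([math.cos(-.265),math.sin(-.265)]);ey=np.array([-ex[1],ex[0]])
ax=np.array([487,56.])-98*ey
P=lambda sx,z:[*(ax+sx*ex),z]
for sx in np.arange(10,30,1.5):
    r=bot.movel(P(sx,90),speed=15,threshold=10)
    o=bot.get_obs();F=o["wrist_force"][:2]@ex;print(sx,r,round(o["t"],2),((o["tcp_pos"][:2]-ax)@ex).round(1),F.round(2),o["wrist_force"].round(2))
    if r or F<-6:break
a=[]
for n,b in(("scene",(250,180,300,225)),("top",(300,225,345,275))):
    c=imaging.read_camera(n)
    m=mask(c,(3,190,120),(20,255,255),b);v,u=np.nonzero(m);a+=[c,[((u.min()+u.max())/2,(v.min()+v.max())/2)]];print(m.sum(),a[-1])
p,e=two(*a);print(p,e,"stand xz",(p[:2]-ax)@ex,"lean",np.arctan2((p[:2]-ax)@ex,p[2]-34))
```

```text
10.0 False 34.38 9.4 -3.94 [-3.79  1.07 -1.28]
11.5 False 34.63 9.8 -9.68 [-9.45  2.17  2.69]
56 [(np.float64(276.0), np.float64(208.0))]
2 [(np.float64(300.0), np.float64(239.5))]
[480.33975741  21.91293547  59.11237649] 77.45747995253585 stand xz 2.4999679440842453 lean 0.09922430510561957
```

The force climbs to about 10 N with no further travel, so the lever is on its stop. The top view of the ball is hidden by the arm. I back off and check.

Run:
```python
from workcell import bot,grip,imaging
import math
from lens import *
ex=np.array([math.cos(-.265),math.sin(-.265)]);ey=np.array([-ex[1],ex[0]])
ax=np.array([487,56.])-98*ey
P=lambda sx,z:[*(ax+sx*ex),z]
bot.movel(P(-30,90),speed=60)
bot.movel(P(-60,260),speed=130)
bot.move_to([229.7,-472,260],[math.pi,0,-1.118])
o=bot.get_obs();print(o["t"],o["wrist_force"])
a=[]
for n,b in(("scene",(255,180,300,225)),("top",(310,240,345,275))):
    c=imaging.read_camera(n);print(n,fit(c))
    m=mask(c,(3,190,120),(20,255,255),b);v,u=np.nonzero(m);a+=[c,[((u.min()+u.max())/2,(v.min()+v.max())/2)]];print(m.sum(),a[-1])
    cv2.imwrite(f"pics/e_{n}.png",cv2.resize(c["frame"][100:250,220:400,::-1] if n=="scene" else c["frame"][150:310,130:390,::-1],None,fx=3,fy=3))
p,e=two(*a);print(p,e,"stand x",(p[:2]-ax)@ex,"lean",np.arctan2((p[:2]-ax)@ex,p[2]-34))
```

```text
38.8083 [-0.23068818  0.94499788 -0.30092171]
scene (np.int64(341), np.float64(206.97572718776132), np.float64(205.96648518931735), np.int64(322), np.float64(205.0706987128769), array([543.70027646, 217.22904053]))
55 [(np.float64(276.5), np.float64(208.0))]
top (np.int64(567), np.float64(206.90225946530654), np.float64(207.03667009061985), np.int64(872), np.float64(204.31670111586197), array([533.99302082, 229.11704931]))
45 [(np.float64(331.5), np.float64(244.0))]
[495.81121029 -48.0426688  101.25344765] 1.8111274438169986 stand x 35.75337221049462 lean 0.4886235613725337
```

View pics/e_top.png

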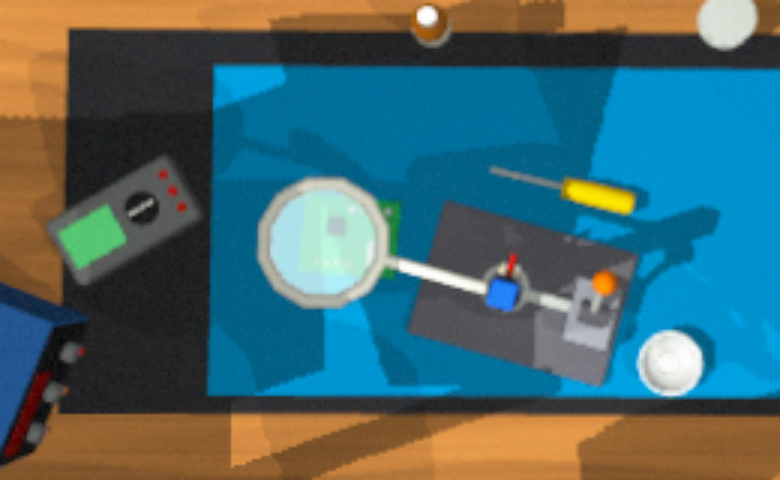

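View pics/e_scene.png

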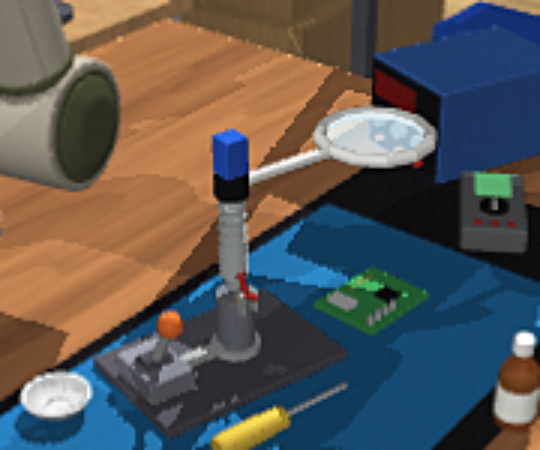

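The lever now leans +0.49 rad to the far side, with the ball at (604,284) in the top crop. The column is unchanged, and the dish, driver, board and meter are where they were. I hand the job in.

```bash
python3 -c "
from workcell import bot
bot.close_job()"
```

```text
the job is handed in; nothing more can be done
```

The magnifier column is up four clicks and resting on the pawl, the lock lever is fully over, and the job is handed in. The clock read about 39 s of the 67 s allowed at my last check.

- **Raising:** I held the blue grip and raised it at about 2 mm/s. Four force snaps came at TCP heights of about 199, 207.6, 215.6 and 223.2 mm.
- **Lowering and release:** I lowered the column until the pawl carried the weight (wrist force +3 N, briefly +7 N while relieving a side load), then let go. Depth in both cameras gave a rise of 34.1 mm before and after release, so it did not drop.
- **Margin:** That puts column_grip at about 239.5 mm. The 34.1 mm rise is close to the 35 mm limit of its band, but the click count, TCP travel and both cameras agree.
- **Lever:** I pushed it until the force climbed to about 10 N with no further travel. From two views the ball then leaned +0.49 rad, where fully over is 0.5.
- **Failed or odd readings:** One threshold stop on the lever came slightly early, so I pushed on. One ball measurement failed because the arm hid it, and I repeated it once the arm was clear.
- **Bystanders:** Those in the final close-up pictures (board, dish, driver, meter, flux bottle) looked unmoved by eye. I did not check the parts tray or the spool in them.

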